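Sort two spring plungers by feel

ROBOT

A 6-joint arm with a two-finger parallel gripper is mounted at the origin on a cart in front of the work surface, level with it; the furniture and walls round the work are solid. World frame = base frame: x ahead of the robot, y to its left, z up, the work surface at z = 0. Lengths are in m, angles in rad, forces in N, time in s.
With the tool pointing down it reaches from about 0.275 to 0.75 m from the base axis. Payload 10.2 kg.
Tool frame: the origin (TCP) lies between the finger pads; the fingertips stand 14 mm ahead of it and the grasp point (between the pads) lies 5 mm behind it (manip.finger_overhang is the distance from the TCP to the fingertips, in m); y points along the fingers, z is the direction in which the jaws open and shut, and the axes are right-handed (so a half turn about y gives the same grasp; the last joint's range is limited). The gripper opens to 85 mm and grips with 20 to 120 N. Pads are 22 mm wide; open, the fingers measure 114 mm over their backs; the gripper's body (76 mm by 85 mm) begins 54 mm behind the grasp point. The pads swing forward as they close: fully open they stand 13 mm farther back than shut.
Start: joints at [0.994, 0.313, 1.498, -0, 1.331, -0.223], TCP at [0.182, 0.492, 0.245] pointing down, gripper open.
Joint ranges: [-2.94, 2.94], [-0.97, 2.17], [0.19, 2.56], [-1.23, 4.37], [0.02, 3.11], [-2.88, 2.88]. Speed limits (rad/s): [2.39, 2.39, 3.01, 3.14, 3.14, 3.14].

INTERFACE

Orientations are given as [roll, pitch, yaw] about the fixed x, y, z axes, in that order (R = Rz(yaw) Ry(pitch) Rx(roll)).
In Python, from workcell import sensors, grab_frame, camera_info, manip gives the robot as it stands.
- The arm moves only by the tool apply_moves, never from a script. Its argument "deltas" is one flat list of numbers, 5 for each row, row after row: the shift along the tool's x, y, z each as a share of 0.2 m, from -1 to 1, then the turn about the tool's y as a share of 2 pi rad, from -1 to 1, then the closure, from -1 (fully open) to 1 (shut), so that 0 is half open. A call has 1 to 8 rows; each row is the pose to reach, as a shift and turn from the pose commanded when the call began, along the tool's axes at that moment, turning the shorter way round; what a row does not reach only later rows make up. A row lasts 1/10 s, in which the tool goes at most 50 mm and 8.59 degrees, less where a joint would pass 70% of its speed; a pose out of reach is approached as far as the arm can. A call with a number of a shift or a turn outside -1 to 1 is refused whole. A call with a gripper value outside its range is refused whole. The fingers move at their own pace and stop on an object; "force" is the grip in N (left out, the last holds). Time passes only in rows, so rows that repeat a pose let the fingers close. It gives the time, the measured TCP pose, the force and the opening at its end, in the units of the state.
- sensors.get_state(): the state, without advancing time (a new reading comes with each control period).
- grab_frame(name): name is "side" or "top" or "wrist"; returns the picture (384x512x3 uint8, red, green, blue); there is no depth.
- camera_info(name): a dict with "camera_matrix" (3x3 intrinsics, pixels), "extrinsics" (4x4, takes a point from camera to world coordinates). Camera axes: x right, y down, z forward; pixel columns grow to the right and rows downward; lengths in m; the calibration is good to about 2 mm. A picture is of the moment at which its call begins: read the wrist's pose just before it. camera_info takes no time and is no camera call; for the wrist camera it gives the pose at the moment of the call.
- manip.hand_in(): hands the job in, once; it reports no verdict.
The state is a dict: "clock": time; "qpos": joint angles; "qvel": joint speeds; "tau": joint torques, N m; "ee_pos": TCP position; "tool_rot": TCP orientation; "force": force on the tool from outside, world axes, zero at the start; "ft_torque": the same for the moment, N m; "finger_gap": opening from 0.0 (shut) to 1.0 (fully open).
Only numpy, scipy, OpenCV 4.12 (cv2) and the standard library are available. Lean on these libraries where they do the work, as an engineer would, in place of code of your own. Each camera call takes 0.05 s, during which the arm holds its last target.

TASK

Two spring plungers that look alike stand in the grey block; one has a stiff spring, the other a weak one. Press a button down from above by a few millimetres to feel which is which, then put the plunger with the stiff spring into the square tray and the one with the weak spring into the round dish.

Things in the scene. Friction and masses are not known exactly. Their poses are not given: they have to be found in the camera images.
- test_block: fixed plain grey block 50 (x) x 130 (y) x 22 mm with two round seats 10 mm deep at y = -40 and +40 mm; origin: centre of its underside, z up. A spring plunger stands upright in each seat with 1 mm play all round: foot 12 mm, cylinder's top 67 mm and button's top 83 mm above the block's underside.
- plunger_1 (a joint): how far the button of plunger_1 is pushed in (m), 0 out to 0.0095 fully in; springs back. 5 mm in, a weak spring resists with about 1.5 N, a stiff one with 8.5 N. Which plunger stands in which seat changes and shows only by pushing. Plunger: loose aluminium cylinder, diameter 26, height 55 mm, 0.1 kg, black 16 mm button on top, 71 mm over all; grip the cylinder about 40 mm above its foot, lift straight up.
- plunger_2 (a joint): how far the button of plunger_2 is pushed in (m), 0 out to 0.0095 fully in; springs back. 5 mm in, a weak spring resists with about 1.5 N, a stiff one with 8.5 N. Which plunger stands in which seat changes and shows only by pushing. Plunger: loose aluminium cylinder, diameter 26, height 55 mm, 0.1 kg, black 16 mm button on top, 71 mm over all; grip the cylinder about 40 mm above its foot, lift straight up.
- square_tray: fixed open square tray of bare aluminium, 100 x 100 x 28 mm, walls 3 mm and floor 6 mm thick, for stiff plungers. Origin: centre of its underside; x and y along its sides, z up.
- round_dish: fixed open round dish of bare aluminium, 100 mm in diameter, 28 mm tall, wall 3 mm, floor 6 mm thick, for weak plungers. Origin: centre of its underside; z up.
Things that resemble listed ones, but are neither listed nor needed, are in the scene too. What is shaped like the part that bears plunger_2 but pink or red is not meant.

How it is judged:
On the way:
1. the button of one of the plungers is pressed in by more than 2 mm (value of joint any of plunger_1, plunger_2 above 0.002 m), for 0.1 s.
At the end, for the whole second after the job is handed in: The plunger with the stiff spring is at rest in the square tray and the one with the weak spring at rest in the round dish, standing or lying: each foot centre lies within the container's walls (48 mm of its centre, along each side for the tray) and less than 30 mm above its underside (z of plunger_2 in the frame of square_tray between -0.005 and 0.03 m and linear speed of each of plunger_2, plunger_1 below 0.02 m/s and x of plunger_2 in the frame of square_tray between -0.048 and 0.048 m and y of plunger_2 in the frame of square_tray between -0.048 and 0.048 m and z of plunger_1 in the frame of round_dish between -0.005 and 0.03 m and horizontal distance between plunger_1 and round_dish below 0.048 m); the robot touches nothing.
It also fails if it takes over 58 s, if anything falls off the work surface, if the arm or the gripper's body presses on something with over 40 N, if the wrist force passes 120 N, or if a joint passes its speed limit or range.

## Working session

There is one attempt and no reset: what is moved stays moved. The work goes in short steps, Python scripts to look and compute and a tool call to move; the robot and the scene stay as the last step left them, time stands still between calls to the robot, and variables do not carry over. Pictures are saved under pics/ and viewed, and the job is handed in when it is done.

Besides the shell and the picture viewer there is one more tool, called by a JSON object that holds its "op" and its "data". apply_moves: Moves the arm, as the interface text tells. Its arguments: {"type":"object","properties":{"deltas":{"type":"array","items":{"type":"number"}},"force":{"type":"number"}},"required":["deltas"]}

```bash
mkdir -p pics
python3 - <<'E'
from workcell import sensors, grab_frame, camera_info, manip
import cv2
print(sensors.get_state())
for n in ("top","side","wrist"):
    f=grab_frame(n); cv2.imwrite(f"pics/{n}0.png",f[:,:,::-1])
    c=camera_info(n); print(n,c["camera_matrix"],c["extrinsics"])
E
```

```text
{'clock': 0.0, 'qpos': array([ 9.93604056e-01,  3.13456244e-01,  1.49846146e+00,  7.64229355e-06,
        1.33098590e+00, -2.23382584e-01]), 'qvel': array([-0.00072091,  0.00154751,  0.00026109, -0.00043667, -0.00184554,
        0.00034146]), 'tau': array([ 1.42858898e-03, -4.12258601e+01, -2.59744459e+01, -3.24688892e-05,
        4.13641421e-03,  2.24597420e-05]), 'ee_pos': array([0.18176332, 0.49227099, 0.24472269]), 'tool_rot': array([-1.57207306e+00,  2.97651002e-04, -3.53811697e-01]), 'force': array([-0.56796099, -0.0568569 ,  0.26466464]), 'ft_torque': array([ 0.02463289, -0.03291532, -0.05372295]), 'finger_gap': 1.0030220115630524}
top [[395.04051307   0.         258.58313107]
 [  0.         395.04051307 193.41676541]
 [  0.           0.           1.        ]] [[ 0.0171431  -0.99274119  0.11904219  0.42313334]
 [-0.99979675 -0.01575683  0.01257673 -0.00170347]
 [-0.01060971 -0.1192336  -0.99280954  0.8987766 ]
 [ 0.          0.          0.          1.        ]]
side [[440.73150674   0.         250.48473048]
 [  0.         440.73150674 192.63855593]
 [  0.           0.           1.        ]] [[ 0.99414098 -0.03897416  0.10082023  0.41398872]
 [-0.10798814 -0.39883026  0.91064427 -0.96511117]
 [ 0.00471856 -0.91619618 -0.40070225  0.47643226]
 [ 0.          0.          0.          1.        ]]
wrist [[300.75320737   0.         258.46088813]
 [  0.         300.75320737 194.53592729]
 [  0.           0.           1.        ]] [[ 0.34718121  0.90473083  0.24683463  0.1200887 ]
 [ 0.93779353 -0.33411916 -0.09438055  0.51565726]
 [-0.00291681  0.26424707 -0.96445061  0.37333639]
 [ 0.          0.          0.          1.        ]]
```

View pics/top0.png

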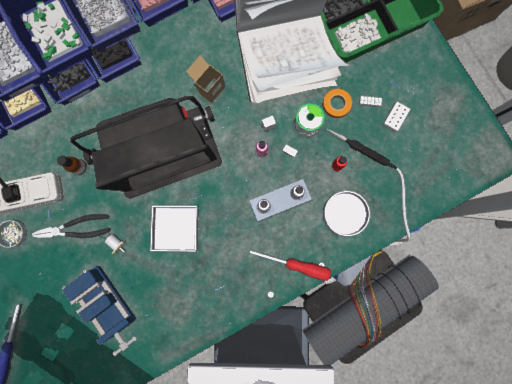

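View pics/side0.png

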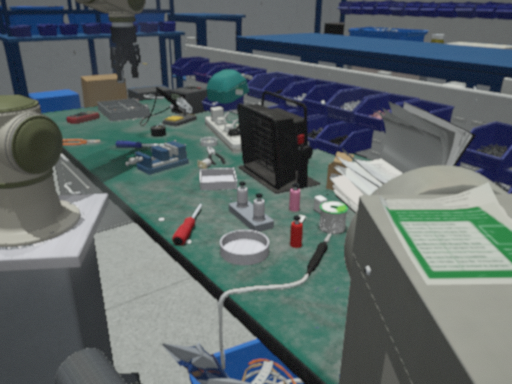

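View pics/wrist0.png

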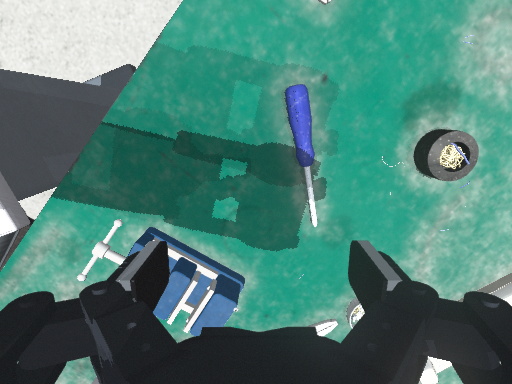

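Top view: the grey block is at about (281,200), with grey plungers at (264,205) and (298,190). The tray is at (174,228) and the dish at (346,213).
Things that could be mistaken for a plunger: the pink one at (262,148) and the red one at (340,163), both standing alone outside the block. The white thing at (115,242) is a spool or fitting. I choose the two grey plungers in the block and check them in a crop.

```bash
cat > h.py <<'E'
import numpy as np, cv2
from workcell import camera_info
def ray(n,u,v,z,ci=None):
    c=ci or camera_info(n); K=c["camera_matrix"];T=c["extrinsics"]
    d=T[:3,:3]@np.linalg.inv(K)@np.array([u,v,1.]); o=T[:3,3]
    return o+d*(z-o[2])/d[2]
def proj(n,p):
    c=camera_info(n);T=np.linalg.inv(c["extrinsics"]);q=c["camera_matrix"]@(T[:3,:3]@np.array(p)+T[:3,3]);return q[:2]/q[2]
E
python3 - <<'E'
from h import *
im=cv2.imread("pics/top0.png")
cv2.imwrite("pics/crop0.png",cv2.resize(im[130:260,140:380],None,fx=3.2,fy=3.2,interpolation=cv2.INTER_CUBIC))
hsv=cv2.cvtColor(im,cv2.COLOR_BGR2HSV)
m=((hsv[...,1]<90)&(hsv[...,2]>60)).astype(np.uint8)
roi=np.zeros_like(m); roi[170:260,140:380]=1
cs,_=cv2.findContours(m*roi,cv2.RETR_EXTERNAL,2)
for c in cs:
    if cv2.contourArea(c)>200: print(cv2.minAreaRect(c),cv2.contourArea(c),hsv[int(cv2.minAreaRect(c)[0][1]),int(cv2.minAreaRect(c)[0][0])])
g=cv2.cvtColor(im,6)
b=((g<70).astype(np.uint8)*roi)
cs,_=cv2.findContours(b,cv2.RETR_EXTERNAL,2)
for c in cs:
    if cv2.contourArea(c)>15: print('dark',cv2.minEnclosingCircle(c),cv2.contourArea(c))
E
```

```text
((259.5, 214.5), (89.0, 239.0), 90.0) 18635.0 [109  29 209]
((156.596923828125, 174.02462768554688), (11.537763595581055, 39.27277374267578), 70.55996704101562) 231.0 [12 19 68]
dark ((164.5, 182.0), 27.281044006347656) 677.0
```

View pics/crop0.png

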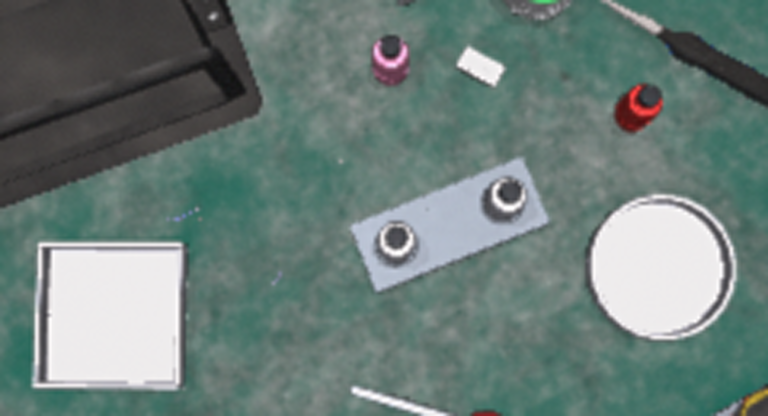

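The crop shows two clear-grey cylinders with black buttons in the grey block, and the pink and red ones standing loose. Button tops in the crop are at about (397,233) and (511,189). Next I compute positions from segmentation.

Run:
```python
from h import *
im=cv2.imread("pics/top0.png")
hsv=cv2.cvtColor(im,cv2.COLOR_BGR2HSV)
bm=((hsv[...,0]>95)&(hsv[...,0]<125)&(hsv[...,1]>15)&(hsv[...,1]<70)&(hsv[...,2]>120)).astype(np.uint8)
wm=((hsv[...,1]<30)&(hsv[...,2]>200)).astype(np.uint8)
def biggest(m,x0,y0,x1,y1):
    r=np.zeros_like(m); r[y0:y1,x0:x1]=1
    cs,_=cv2.findContours(m*r,cv2.RETR_EXTERNAL,2); c=max(cs,key=cv2.contourArea); return c
c=biggest(bm,245,175,315,225); print(cv2.minAreaRect(c))
bx=cv2.boxPoints(cv2.minAreaRect(c)); P=np.array([ray("top",u,v,.022) for u,v in bx]); print(P, P.mean(0),[np.linalg.norm(P[i]-P[i-1]) for i in range(4)])
c=biggest(wm,140,195,210,260); bx=cv2.boxPoints(cv2.minAreaRect(c)); print(bx)
P=np.array([ray("top",u,v,.028) for u,v in bx]);print(P, P.mean(0),[np.linalg.norm(P[i]-P[i-1]) for i in range(4)])
c=biggest(wm,315,185,380,245); (u,v),r=cv2.minEnclosingCircle(c); print(u,v,r, ray("top",u,v,.028), ray("top",u+r,v,.028)-ray("top",u-r,v,.028))
for u,v in ((397,233),(511,189)): print(ray("top",140+u/3.2,130+v/3.2,.083))
side=cv2.imread("pics/side0.png"); cv2.imwrite("pics/crop1.png",cv2.resize(side[150:270,180:330],None,fx=5,fy=5,interpolation=cv2.INTER_CUBIC))
```

```text
((280.0689697265625, 199.67242431640625), (22.840526580810547, 58.67972946166992), 68.1985855102539)
[[ 0.51319088  0.03145956  0.022     ]
 [ 0.56428374 -0.08979129  0.022     ]
 [ 0.51675604 -0.10884796  0.022     ]
 [ 0.46624426  0.01169743  0.022     ]] [ 0.51511873 -0.03887057  0.022     ] [np.float64(0.05093649590699036), np.float64(0.1315760153438101), np.float64(0.05120585657318861), np.float64(0.1307005380692454)]
[[151. 208.]
 [196. 208.]
 [196. 250.]
 [151. 250.]]
[[0.49120157 0.24724941 0.028     ]
 [0.49282703 0.14732986 0.028     ]
 [0.40079149 0.1440091  0.028     ]
 [0.39907603 0.24266682 0.028     ]] [0.44597403 0.1953138  0.028     ] [np.float64(0.09223944202692297), np.float64(0.09993276997914652), np.float64(0.09209542913562058), np.float64(0.09867262974012535)]
345.0 213.5 22.321613311767578 [ 0.48603546 -0.18168247  0.028     ] [ 0.00160964 -0.09805315  0.        ]
[ 0.50150711 -0.00306798  0.083     ]
[ 0.53142826 -0.07672232  0.083     ]
```

View pics/crop1.png

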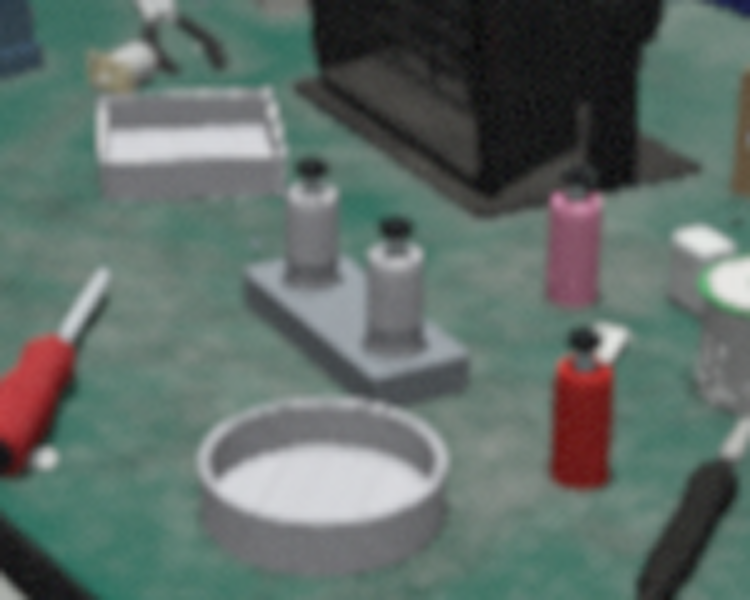

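The measurements agree. The block comes out at 51 x 131 mm with a yaw of about 0.40 rad. The seats are A ≈ (0.500,-0.002) and B ≈ (0.531,-0.076), 80 mm apart. The tray is at about (0.446,0.194) and the dish at about (0.486,-0.184). I turn the jaws across the row of plungers, close the gripper and go over A.

{"op": "apply_moves", "data": {"deltas": [1, 0, -0.75, 0.1304, 1, 1, 0, -0.75, 0.1304, 1, 1, 0, -0.75, 0.1304, 1, 1, 0, -0.75, 0.1304, 1, 1, 0, -0.75, 0.1304, 1, 1, 0, -0.75, 0.1304, 1, 1, 0, -0.75, 0.1304, 1, 1, 0, -0.75, 0.1304, 1]}}

```text
clock: 0.95
ee_pos: [0.3172, 0.2828, 0.2452]
tool_rot: [-1.571, 0.0, -1.17]
force: [-0.2, 0.5, -0.1]
finger_gap: -0.0
```

{"op": "apply_moves", "data": {"deltas": [1, 0, 0.29, 0, 1, 1, 0, 0.29, 0, 1, 1, 0, 0.29, 0, 1, 1, 0, 0.29, 0, 1, 1, 0, 0.29, 0, 1]}}

```text
clock: 1.45
ee_pos: [0.4505, 0.1183, 0.2449]
tool_rot: [-1.571, -0.001, -1.173]
force: [-1.0, -0.0, 0.5]
finger_gap: -0.001
```

{"op": "apply_moves", "data": {"deltas": [0.67, 0.5, 0, 0, 1, 0.67, 0.5, 0, 0, 1, 0.67, 0.5, 0, 0, 1, 0.67, 0.5, 0, 0, 1, 0.67, 0.5, 0, 0, 1, 0.67, 0.5, 0, 0, 1]}}

```text
clock: 2.05
ee_pos: [0.5004, -0.0015, 0.146]
tool_rot: [-1.57, -0.0, -1.171]
force: [-0.2, 0.3, 0.1]
finger_gap: -0.003
```

Run:
```python
from h import *
from workcell import sensors, grab_frame
s=sensors.get_state(); print(s['clock'],s['ee_pos'],s['tool_rot'],s['force'])
for n in("side","wrist"):
    print(proj(n,[.5005,-.0025,.083]),proj(n,[.531,-.076,.083]))
    cv2.imwrite(f"pics/{n}1.png",grab_frame(n)[:,:,::-1])
s=cv2.imread("pics/side1.png"); cv2.imwrite("pics/side1c.png",cv2.resize(s[130:250,180:330],None,fx=5,fy=5,interpolation=cv2.INTER_CUBIC))
```

```text
2.05 [ 0.50040344 -0.00150627  0.14596964] [-1.5702429e+00 -1.0608383e-05 -1.1710256e+00] [-0.23518855  0.25508543  0.13815519]
[242.11664887 181.30129063] [258.79233048 193.2220555 ]
[256.9829179  215.47750562] [256.47597283 316.51211346]
```

View pics/wrist1.png

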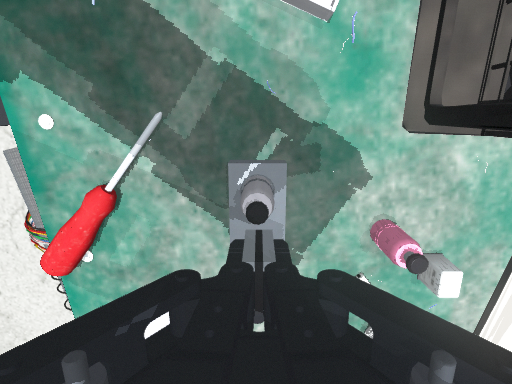

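View pics/side1c.png

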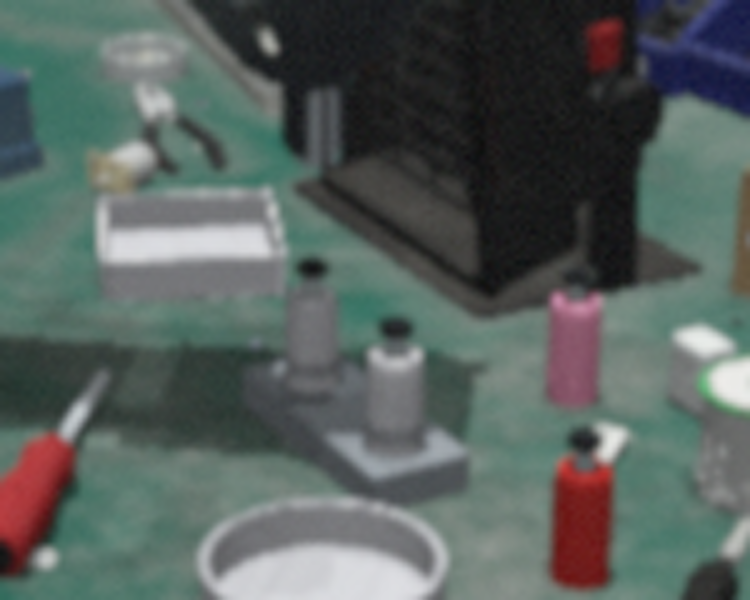

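The wrist view has button A at (257,211) against a predicted (257,215), about 2 mm apart. The jaws are square to the block. I press A by about 5 mm.

{"op": "apply_moves", "data": {"deltas": [0, 0.2, 0, 0, 1, 0, 0.23, 0, 0, 1, 0, 0.25, 0, 0, 1, 0, 0.26, 0, 0, 1, 0, 0.27, 0, 0, 1, 0, 0.27, 0, 0, 1, 0, 0.27, 0, 0, 1, 0, 0.27, 0, 0, 1]}}

```text
clock: 2.95
ee_pos: [0.5006, -0.003, 0.0917]
tool_rot: [-1.57, -0.0, -1.173]
force: [-0.1, -0.5, 2.0]
finger_gap: 0.003
```

Run:
```python
from h import *
from workcell import sensors, grab_frame
s=cv2.imwrite("pics/w2.png",grab_frame("wrist")[:,:,::-1]);s=sensors.get_state(); print(s['clock'],s['ee_pos'],s['force'],s['ft_torque'])
f=grab_frame("side")[130:250,180:330,::-1]; cv2.imwrite("pics/side2c.png",cv2.resize(f,None,fx=5,fy=5,interpolation=cv2.INTER_CUBIC))
```

```text
3.0 [ 0.50052081 -0.00305041  0.09158059] [0.0022486  0.16105622 1.76220805] [-0.00045042  0.11091895  0.03000463]
```

View pics/side2c.png

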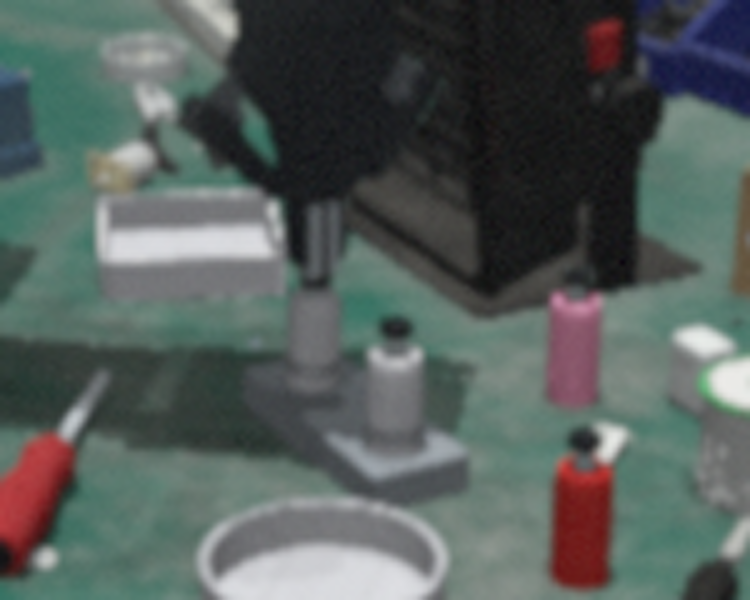

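A reads about 1.8–2.0 N at about 5 mm, which points to the weak spring. I press B the same way to confirm.

{"op": "apply_moves", "data": {"deltas": [0, -0.2, 0, 0, 1, 0, -0.2, 0, 0, 1, 0.4, -0.2, 0, 0, 1, 0.4, -0.2, 0, 0, 1, 0.4, -0.2, 0, 0, 1, 0.4, -0.05, 0, 0, 1, 0.4, -0.02, 0, 0, 1, 0.4, -0.02, 0, 0, 1]}}

```text
clock: 3.85
ee_pos: [0.5313, -0.0764, 0.0952]
tool_rot: [-1.571, 0.0, -1.173]
force: [-0.4, 0.2, 4.6]
finger_gap: -0.001
```

{"op": "apply_moves", "data": {"deltas": [0, 0.01, 0, 0, 1, 0, 0.02, 0, 0, 1, 0, 0.02, 0, 0, 1, 0, 0.02, 0, 0, 1, 0, 0.02, 0, 0, 1]}}

```text
clock: 4.35
ee_pos: [0.5319, -0.0767, 0.0929]
tool_rot: [-1.569, -0.002, -1.173]
force: [-1.3, -0.4, 6.9]
finger_gap: -0.001
```

Run:
```python
from h import *
from workcell import sensors, grab_frame
f=grab_frame("side")[130:250,180:330,::-1]; cv2.imwrite("pics/side3c.png",cv2.resize(f,None,fx=5,fy=5,interpolation=cv2.INTER_CUBIC))
s=sensors.get_state(); print(s['clock'],s['ee_pos'],s['force'],s['ft_torque'])
```

```text
4.4 [ 0.53193034 -0.07666273  0.09283329] [-0.32486563  0.07941771  6.4586341 ] [-0.06823093  0.16864247 -0.0004749 ]
```

View pics/side3c.png

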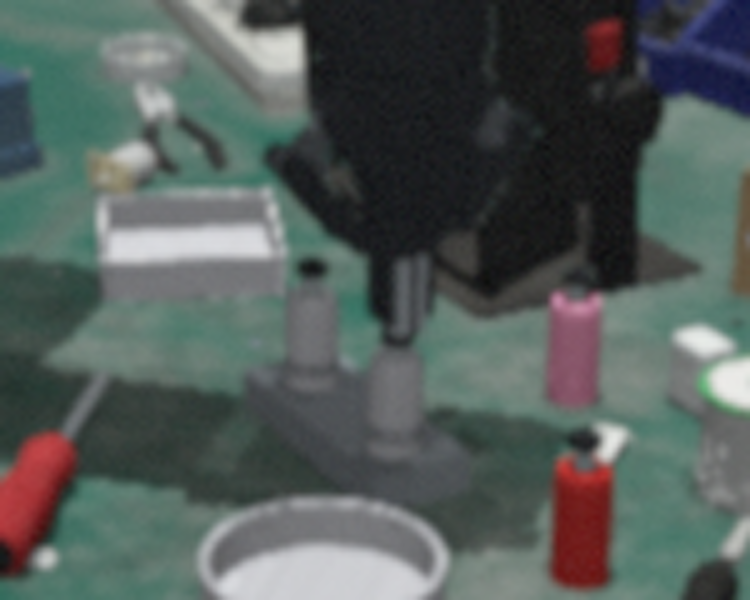

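B reads 6.5–6.9 N at about 4 mm, so B is stiff and goes to the tray, and A is weak and goes to the dish. I rise, open the jaws and look.

{"op": "apply_moves", "data": {"deltas": [0, -0.3, 0, 0, 1, 0, -0.3, 0, 0, 1, 0, -0.3, 0, 0, -1, 0, -0.3, 0, 0, -1, 0, -0.3, 0, 0, -1, 0, -0.3, 0, 0, -1, 0, -0.3, 0, 0, -1, 0, -0.3, 0, 0, -1]}}

```text
clock: 5.2
ee_pos: [0.5313, -0.0767, 0.1509]
tool_rot: [-1.571, 0.0, -1.173]
force: [0.2, -1.0, 1.4]
finger_gap: 0.992
```

Run:
```python
from h import *
from workcell import sensors, grab_frame
s=sensors.get_state(); print(s['clock'],s['ee_pos'],s['tool_rot'],s['force'],s['finger_gap'])
print(proj("wrist",[.531,-.076,.083]))
cv2.imwrite("pics/w4.png",grab_frame("wrist")[:,:,::-1])
```

```text
5.2 [ 0.53126315 -0.07672679  0.15092344] [-1.57127911e+00  4.53388273e-04 -1.17314455e+00] [ 0.23219079 -1.0296789   1.35525116] 0.9923157242049622
[257.84126754 210.88132957]
```

View pics/w4.png

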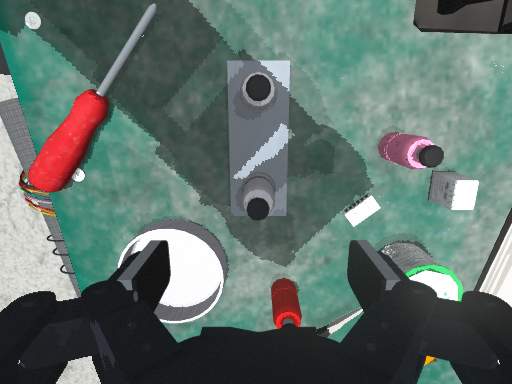

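Button B is at (258,208), against a predicted (258,211), so it is centred between the open fingers. I descend and grip.

{"op": "apply_moves", "data": {"deltas": [0, 0.25, 0, 0, -1, 0, 0.4, 0, 0, -1, 0, 0.5, 0, 0, -1, 0, 0.52, 0, 0, -1, 0, 0.52, 0, 0, -1, 0, 0.52, 0, 0, 1, 0, 0.52, 0, 0, 1, 0, 0.52, 0, 0, 1], "force": 40}}

```text
clock: 6.05
ee_pos: [0.5318, -0.0769, 0.0482]
tool_rot: [-1.57, -0.001, -1.173]
force: [-1.0, 1.1, -0.5]
finger_gap: 0.513
```

{"op": "apply_moves", "data": {"deltas": [0, 0, 0, 0, 1, 0, 0, 0, 0, 1, 0, 0, 0, 0, 1, 0, 0, 0, 0, 1]}}

```text
clock: 6.45
ee_pos: [0.5316, -0.0768, 0.0479]
tool_rot: [-1.57, -0.001, -1.173]
force: [-1.8, 0.3, 6.2]
finger_gap: 0.292
```

{"op": "apply_moves", "data": {"deltas": [0, -0.05, 0, 0, 1, 0, -0.12, 0, 0, 1, 0, -0.25, 0, 0, 1, 0, -0.4, 0, 0, 1, 0, -0.5, 0, 0, 1, 0, -0.5, 0, 0, 1, 0, -0.5, 0, 0, 1]}}

```text
clock: 7.15
ee_pos: [0.5311, -0.0766, 0.147]
tool_rot: [-1.571, 0.0, -1.173]
force: [-0.9, -1.0, -1.2]
finger_gap: 0.288
```

Run:
```python
from h import *
from workcell import sensors, grab_frame
s=sensors.get_state(); print(s['clock'],s['ee_pos'],s['force'],s['finger_gap'])
f=grab_frame("side")[100:260,160:340,::-1]; cv2.imwrite("pics/side5c.png",cv2.resize(f,None,fx=4,fy=4,interpolation=cv2.INTER_CUBIC))
```

```text
7.15 [ 0.53109201 -0.07664758  0.14696364] [-0.86352119 -0.96737868 -1.21688368] 0.28835553524013546
```

View pics/side5c.png

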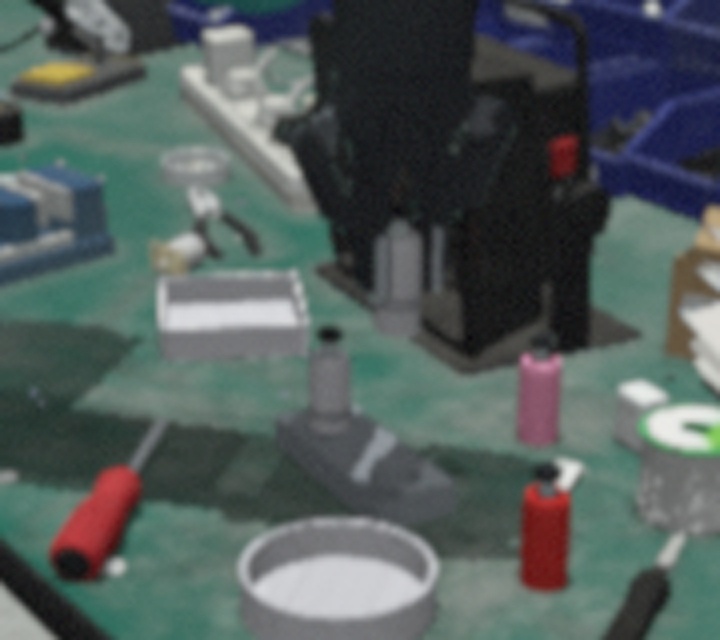

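The plunger is held upright. I carry it over A, with clearance, to the tray.

{"op": "apply_moves", "data": {"deltas": [0, -0.15, 0, 0, 1, -0.5, -0.15, 0.05, 0, 1, -1, -0.15, 0.1, 0, 1, -1, -0.15, 0.1, 0, 1, -1, -0.15, 0.1, 0, 1, -1, -0.15, 0.1, 0, 1, -1, -0.15, 0.1, 0, 1]}}

```text
clock: 7.9
ee_pos: [0.4717, 0.1162, 0.1763]
tool_rot: [-1.573, 0.001, -1.171]
force: [0.3, -0.5, -0.3]
finger_gap: 0.289
```

{"op": "apply_moves", "data": {"deltas": [-0.2, 0, 0, 0, 1, -0.415, 0, 0, 0, 1, -0.415, 0.1, 0, 0, 1, -0.415, 0.3, 0, 0, 1, -0.415, 0.3, 0, 0, 1, -0.415, 0.3, 0, 0, 1]}}

```text
clock: 8.5
ee_pos: [0.4406, 0.191, 0.1174]
tool_rot: [-1.572, 0.0, -1.175]
force: [0.5, 0.2, -0.8]
finger_gap: 0.291
```

Run:
```python
from h import *
from workcell import sensors, grab_frame
s=sensors.get_state(); print(s['clock'],s['ee_pos'],s['force'],s['finger_gap'])
f=grab_frame("side")[100:260,160:340,::-1]; cv2.imwrite("pics/side6c.png",cv2.resize(f,None,fx=4,fy=4,interpolation=cv2.INTER_CUBIC))
cv2.imwrite("pics/top6.png",grab_frame("top")[:,:,::-1])
```

```text
8.5 [0.44064031 0.19102974 0.11743146] [ 0.51416319  0.20363396 -0.80913564] 0.2907914918060196
```

View pics/side6c.png

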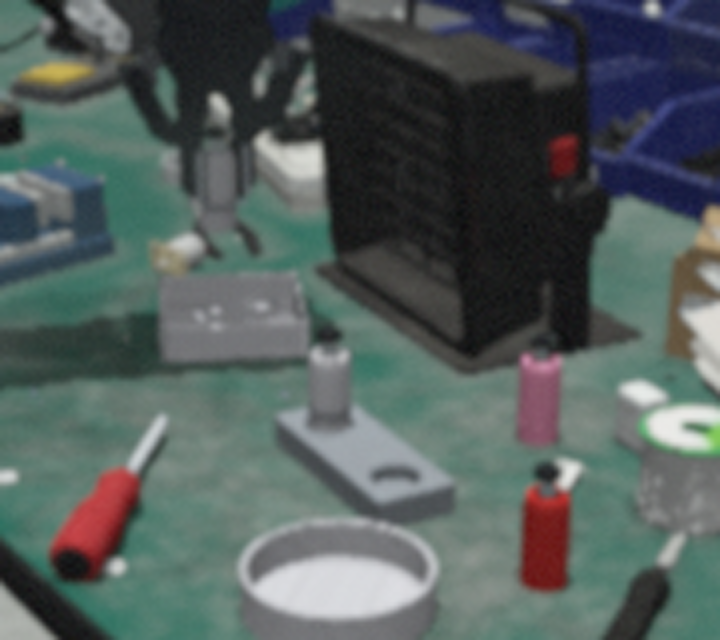

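View pics/top6.png

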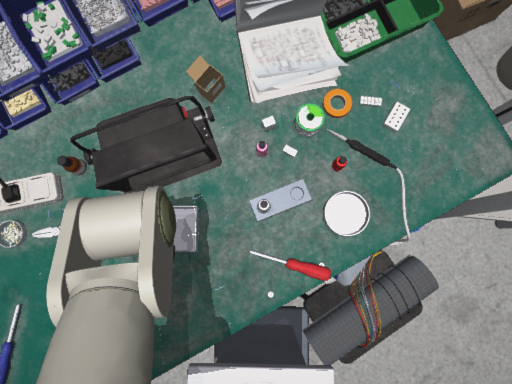

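The top and side views show the plunger over the tray with the caddy clear. I lower it and release with the jaws half open.

{"op": "apply_moves", "data": {"deltas": [0, 0.15, 0, 0, 1, 0, 0.28, 0, 0, 1, 0, 0.34, 0, 0, 1, 0, 0.37, 0, 0, 1, 0, 0.375, 0, 0, 1, 0, 0.375, 0, 0, 1]}}

```text
clock: 9.2
ee_pos: [0.4409, 0.192, 0.0432]
tool_rot: [-1.569, -0.0, -1.173]
force: [0.5, 0.1, -1.4]
finger_gap: 0.295
```

{"op": "apply_moves", "data": {"deltas": [0, 0.01, 0, 0, 1, 0, 0.01, 0, 0, 1, 0, 0.01, 0, 0, 0.1, 0, 0.01, 0, 0, 0.1, 0, 0.01, 0, 0, 0.1, 0, 0.01, 0, 0, 0.1]}}

```text
clock: 9.8
ee_pos: [0.4402, 0.1919, 0.0403]
tool_rot: [-1.571, 0.0, -1.173]
force: [-0.4, 0.8, 0.2]
finger_gap: 0.449
```

{"op": "apply_moves", "data": {"deltas": [0, -0.05, 0, 0, 0.1, 0, -0.15, 0, 0, 0.1, 0, -0.3, 0, 0, 0.1, 0, -0.5, 0, 0, 0.1, 0, -0.65, 0, 0, 0.1, 0, -0.65, 0, 0, 0.1, 0, -0.65, 0, 0, 0.1]}}

```text
clock: 10.5
ee_pos: [0.4401, 0.1919, 0.1708]
tool_rot: [-1.57, -0.0, -1.173]
force: [-0.1, 0.1, -1.0]
finger_gap: 0.451
```

Run:
```python
from h import *
from workcell import sensors, grab_frame
s=sensors.get_state(); print(s['clock'],s['ee_pos'],s['force'],s['finger_gap'])
f=grab_frame("side")[100:260,160:340,::-1]; cv2.imwrite("pics/side7c.png",cv2.resize(f,None,fx=4,fy=4,interpolation=cv2.INTER_CUBIC))
```

```text
10.5 [0.44014692 0.19192432 0.17077888] [-0.06319003  0.12031423 -0.96069949] 0.45056254948573504
```

View pics/side7c.png

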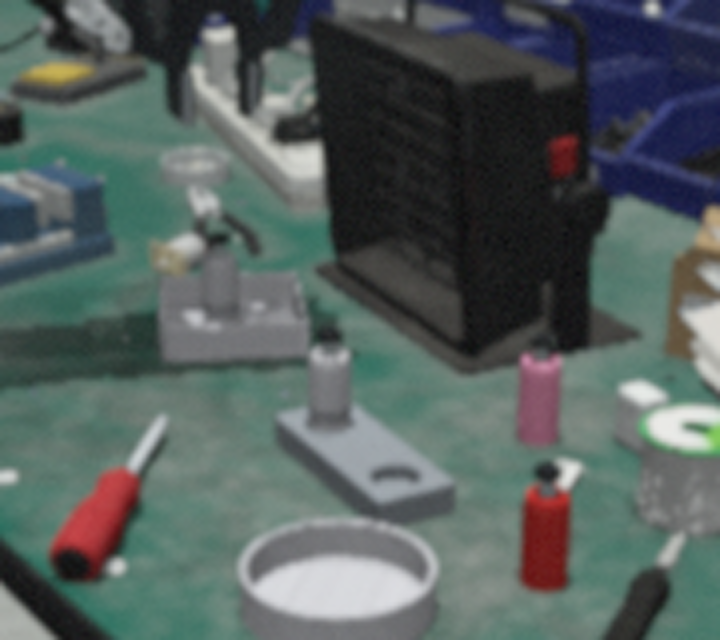

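The stiff plunger stands in the tray at crop (220,280). I go to A with the jaws opening.

{"op": "apply_moves", "data": {"deltas": [1, 0, -0.1, 0, 0.1, 1, 0, -0.1, 0, -1, 1, 0, -0.1, 0, -1, 1, 0, -0.1, 0, -1, 1, 0, -0.1, 0, -1, 1, 0, -0.1, 0, -1, 1, 0, -0.1, 0, -1]}}

```text
clock: 11.25
ee_pos: [0.4986, 0.0006, 0.1696]
tool_rot: [-1.572, 0.001, -1.172]
force: [0.7, -0.1, -0.0]
finger_gap: 1.003
```

Run:
```python
from h import *
from workcell import sensors, grab_frame
s=sensors.get_state(); print(s['clock'],s['ee_pos'],s['tool_rot'],s['finger_gap'])
print(proj("wrist",[.4998,-.0012,.083]))
cv2.imwrite("pics/w8.png",grab_frame("wrist")[:,:,::-1])
```

```text
11.25 [0.49861942 0.00064065 0.16957085] [-1.57219238e+00  1.21859660e-03 -1.17236291e+00] 1.0031495183413919
[258.45895395 206.75979251]
```

View pics/w8.png

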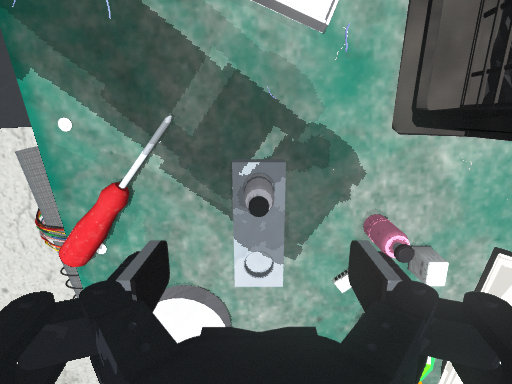

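Button A is at (259,205), against a predicted (258,207). I descend and grip.

{"op": "apply_moves", "data": {"deltas": [0.005, 0.25, 0, 0, -1, 0.005, 0.45, 0, 0, -1, 0.005, 0.58, 0, 0, -1, 0.005, 0.615, 0, 0, -1, 0.005, 0.615, 0, 0, -1, 0.005, 0.615, 0, 0, 1, 0.005, 0.615, 0, 0, 1, 0.005, 0.615, 0, 0, 1], "force": 40}}

```text
clock: 12.1
ee_pos: [0.5001, -0.0012, 0.0483]
tool_rot: [-1.569, -0.001, -1.173]
force: [-0.0, -0.6, -0.1]
finger_gap: 0.515
```

{"op": "apply_moves", "data": {"deltas": [0, 0, 0, 0, 1, 0, 0, 0, 0, 1, 0, 0, 0, 0, 1, 0, 0, 0, 0, 1]}}

```text
clock: 12.5
ee_pos: [0.4999, -0.0012, 0.048]
tool_rot: [-1.57, -0.001, -1.173]
force: [-1.4, 0.7, 5.4]
finger_gap: 0.289
```

{"op": "apply_moves", "data": {"deltas": [0, -0.05, 0, 0, 1, 0, -0.12, 0, 0, 1, 0, -0.25, 0, 0, 1, 0, -0.4, 0, 0, 1, 0, -0.5, 0, 0, 1, 0, -0.5, 0, 0, 1, 0, -0.5, 0, 0, 1]}}

```text
clock: 13.2
ee_pos: [0.4993, -0.0011, 0.1471]
tool_rot: [-1.571, 0.0, -1.173]
force: [-0.5, 0.0, -2.7]
finger_gap: 0.291
```

{"op": "apply_moves", "data": {"deltas": [0.82, 0, -0.42, 0, 1, 0.82, 0, -0.42, 0, 1, 0.82, 0, -0.42, 0, 1, 0.82, 0, -0.42, 0, 1, 0.82, 0.15, -0.42, 0, 1, 0.82, 0.15, -0.42, 0, 1, 0.82, 0.15, -0.42, 0, 1]}}

```text
clock: 13.9
ee_pos: [0.4852, -0.1842, 0.1166]
tool_rot: [-1.572, 0.002, -1.173]
force: [1.1, 0.3, -0.8]
finger_gap: 0.288
```

Run:
```python
from h import *
from workcell import sensors, grab_frame
s=sensors.get_state(); print(s['clock'],s['ee_pos'],s['force'],s['finger_gap'])
print(proj("side",[.486,-.184,.028]))
f=grab_frame("side")[140:300,160:340,::-1]; cv2.imwrite("pics/side9c.png",cv2.resize(f,None,fx=4,fy=4,interpolation=cv2.INTER_CUBIC))
```

```text
13.9 [ 0.48520621 -0.1841896   0.11662999] [ 1.0594145   0.32013547 -0.79312307] 0.28789576867852706
[243.18518115 239.99332874]
```

View pics/side9c.png

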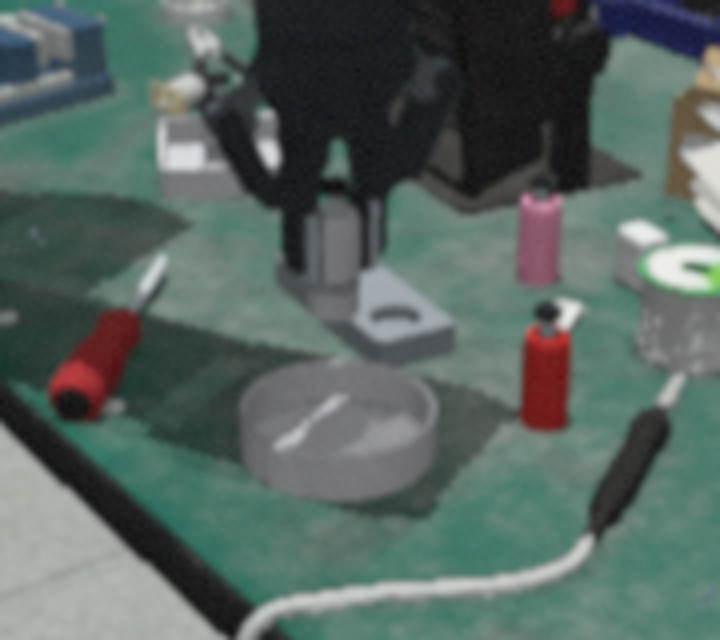

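The dish rim centre is at about (245,241) in the side view, against a predicted (243,240), so they agree. I lower and release.

{"op": "apply_moves", "data": {"deltas": [0, 0.15, 0, 0, 1, 0, 0.28, 0, 0, 1, 0, 0.34, 0, 0, 1, 0, 0.37, 0, 0, 1, 0, 0.38, 0, 0, 1, 0, 0.38, 0, 0, 1]}}

```text
clock: 14.55
ee_pos: [0.4863, -0.1851, 0.0423]
tool_rot: [-1.57, -0.001, -1.173]
force: [0.3, 0.1, -1.5]
finger_gap: 0.287
```

{"op": "apply_moves", "data": {"deltas": [0, 0, 0, 0, 1, 0, 0, 0, 0, 0.1, 0, 0, 0, 0, 0.1, 0, 0, 0, 0, 0.1, 0, 0, 0, 0, 0.1]}}

```text
clock: 15.05
ee_pos: [0.4857, -0.1849, 0.0414]
tool_rot: [-1.571, -0.0, -1.173]
force: [-0.5, -0.4, -0.4]
finger_gap: 0.452
```

{"op": "apply_moves", "data": {"deltas": [0, -0.05, 0, 0, 0.1, 0, -0.15, 0, 0, 0.1, 0, -0.3, 0, 0, 0.1, 0, -0.5, 0, 0, 0.1, 0, -0.75, 0, 0, 0.1, 0, -0.75, 0, 0, 0.1, 0, -0.75, 0, 0, 0.1]}}

```text
clock: 15.75
ee_pos: [0.4859, -0.185, 0.1926]
tool_rot: [-1.569, -0.002, -1.173]
force: [-0.1, -0.1, -1.0]
finger_gap: 0.45
```

{"op": "apply_moves", "data": {"deltas": [-0.7, -0.2, -0.5, 0, 0.1, -0.7, -0.2, -0.5, 0, 0.1, -0.7, -0.2, -0.5, 0, 0.1, -0.7, -0.2, -0.5, 0, 0.1, -0.7, -0.2, -0.5, 0, 0.1]}}

```text
clock: 16.25
ee_pos: [0.3373, -0.093, 0.2312]
tool_rot: [-1.571, 0.0, -1.173]
force: [-0.2, 0.5, -0.1]
finger_gap: 0.452
```

Run:
```python
from h import *
from workcell import sensors, grab_frame
s=sensors.get_state(); print(s['clock'],s['ee_pos'],s['force'],s['finger_gap'])
a=grab_frame("side")[140:300,160:340,::-1]; b=grab_frame("top")[130:290,140:380,::-1]
cv2.imwrite("pics/sideA.png",cv2.resize(a,None,fx=3.5,fy=3.5,interpolation=cv2.INTER_CUBIC))
cv2.imwrite("pics/topA.png",cv2.resize(b,None,fx=3.2,fy=3.2,interpolation=cv2.INTER_CUBIC))
```

```text
16.25 [ 0.33731973 -0.0930491   0.23123609] [-0.23266049  0.53172988 -0.07326479] 0.45244130819768597
```

View pics/sideA.png

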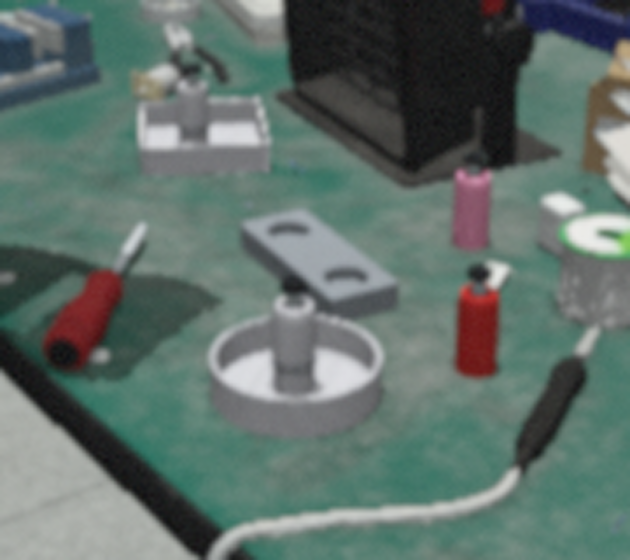

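View pics/topA.png

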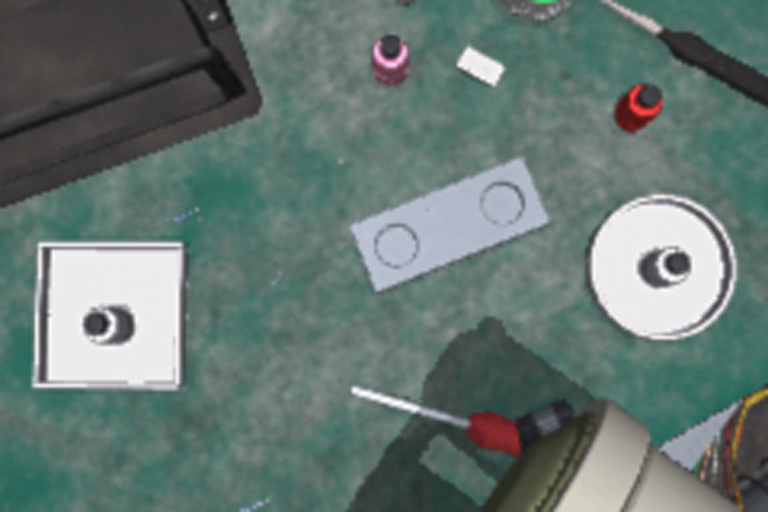

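Both plungers stand near the middle of their containers: tray at crop (108,322), dish at crop (663,265). The block is empty and the arm is clear, so I hand in.

```bash
python3 -c "
from workcell import manip; print(manip.hand_in())"
```

```text
the job is handed in; nothing more can be done
None
```

I found the stiff plunger by pressing both buttons, put it in the square tray and put the weak one in the round dish. I handed the job in at about 16.4 s of the 58 s.

- **Pressing:** The button at A (0.500, -0.002) read about 1.8–2.0 N about 5 mm in, so it is the weak one. The button at B (0.531, -0.076) read about 6.5–6.9 N about 4 mm in, so it is the stiff one.
- **Last checks:** The final side and top pictures show both plungers standing upright near the middle of their containers. The block is empty, and the arm is clear with about 0 N on the tool.
- **Disagreements:** Button positions in the wrist view differed from the predicted ones by about 2 mm, which is about the calibration error. The tool showed about 5–6 N upward as the jaws closed on each plunger, and this went away on lifting. No check failed.

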